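Lock the end panel of a flat-pack counter shelf with its cam

ROBOT

A 6-joint arm with a two-finger parallel gripper is mounted at the origin on a cart in front of the work surface, level with it; the furniture and walls round the work are solid. World frame = base frame: x ahead of the robot, y to its left, z up, the work surface at z = 0. Lengths are in m, angles in degrees, forces in N, time in s.
With the tool pointing down it reaches from about 0.35 to 0.875 m from the base axis. Payload 4.2 kg.
Tool frame: the origin (TCP) lies midway between the tips of the shut fingers; the grasp point (between the pads) lies 19 mm behind it (r.pinch_z is the distance from the TCP to the grasp point, in m); z points along the fingers, y is the line along which they close (so a half turn about z gives the same grasp; the last joint's range is limited). The gripper opens to 87 mm and grips with 3 to 60 N. Pads are 19 mm wide; open, the fingers measure 117 mm over their backs; the gripper's body (75 mm by 190 mm) begins 51 mm behind the grasp point.
Start: joints at [-60.126, 22.042, 0.453, 0, -68.411, -14.817], TCP at [0.162, -0.604, 0.223] pointing down, gripper open.
Joint ranges: [-179.83, 179.83], [-69.29, 118.12], [-61.27, 80.66], [-181.25, 117.63], [-171.15, -9.14], [-177.46, 177.46]. Speed limits (degrees/s): [159.86, 159.86, 180, 180, 180, 180].

INTERFACE

Orientations are given as a 3x3 rotation matrix whose columns are the frame's x, y, z axes.
In Python, from station import r, imaging, models gives the robot as it stands. The module is installed in compiled form; this text tells all that it offers.
- The arm moves only by the tool apply_moves, never from a script. Its argument "moves" is a list of rows, each a list of 2 entries, a list of its own where there are three numbers: the shift along the tool's x, y, z in m, then the turn about the tool's z in degrees. A call has 1 to 5 rows; each row shifts and turns the commanded pose from where the row before left it, along the tool's axes as they then stand; what a row does not reach is not made up. A row lasts 1/12 s, in which the tool goes at most 41.7 mm and 7.16 degrees, less where a joint would pass 70% of its speed; a pose out of reach is approached as far as the arm can. A call is refused whole if a number of a shift passes 0.0417 or a number of a turn 7.16, either way. A call with a gripper value outside its range is refused whole. "hand" is the finger opening in m, from 0 to 0.087, set as the call begins (left out, the last holds). The fingers move at their own pace and stop on an object; the grip force is fixed at half the most. Time passes only in rows, so rows that do not move let the fingers close. It gives the time, the measured TCP pose, the force, the opening and the grip force at its end, in the units of the state.
- r.sense(): the state, without advancing time (a new reading comes with each control period).
- imaging.capture(name): name is "scene" or "side" or "wrist"; returns a dict with "frame" (420x560x3 uint8, blue, green, red), "intrinsics" (3x3 intrinsics, pixels), "eye" and "orientation" of the camera in the world. Camera axes: x right, y down, z forward; pixel columns grow to the right and rows downward; lengths in m; the calibration is good to about 2 mm. The wrist camera is an equidistant fisheye: a pixel r from the principal point sees the ray r / f radians off the axis. A picture is of the moment at which its call begins. There is no depth.
- r.finish_job(): hands the job in; it is judged then, once.
Trained networks look in a picture, given as the dict that the camera call returned (one of the last four; its "shot" number tells which), for a name from the list of things; names that differ only in an ending like _2 or _b are one class to them, and where a whole thing is asked for, a point or a joint stands for the part that bears it (a point fixed in the world has none). Each returns a list of dicts, best first, with "confidence" (0 to 1); they miss things now and then, are a little off and sometimes report something else, mostly with a low value. They report only what shows in the picture. A call takes as long as a camera call. They do not tell look-alikes from the thing itself.
- models.cut_out(picture, target): "region" (420x560 bool, what is visible of it) and "extent" ([left, top, width, height] as shares, 0 to 1, of the picture: columns of its width, rows of its height, round what is visible of it).
- models.place_of(picture, target): "at" ([column, row] as shares, 0 to 1, of the picture: columns of its width, rows of its height: a listed point, or the origin of a listed thing).
The state is a dict: "time_s": time; "joints": joint angles; "joint_velocities": joint speeds; "effort": joint torques, N m; "tcp_pos": TCP position; "ee_rot": TCP orientation; "wrist_force": force on the tool from outside, world axes, zero at the start; "moment": the same for the moment, N m; "gripper_width": opening from 0.0 (shut) to 1.0 (fully open); "gripper_force": force on a finger pad.
Only numpy, scipy, OpenCV 4.12 (cv2) and the standard library are available. Lean on these libraries where they do the work, as an engineer would, in place of code of your own. Each camera call takes 0.05 s, during which the arm holds its last target. There are 200 camera calls.

TASK

Finish this counter shelf: push the loose end panel in on its dowels as far as it goes by hand, then take the screwdriver and turn the cam lock clockwise to its stop, so that it draws the panel tight against the board. Stand the screwdriver back upright in its hole in the tool block, and leave the mug and the lemon where they are.

Things in the scene. Friction and masses are not known exactly. Their poses are not given: they have to be found in the camera images.
- end_panel (a joint): gap between loose end panel and board edge, m; 0 = tight, starts 0.014 to 0.022. Upright oak panel 160 wide, 18 thick, 105 high, foot 10 mm above the worktop; slides square to its face on dowels, friction 3 N. Pushed by hand it stops at a gap of about 3 mm, where its bolt head meets the open cam; the cam draws in the rest. With a gap over 5 mm the cam misses the bolt.
- panel_face (a point): middle of the loose panel's outer face, 70 mm above the worktop; its y axis points along the push, square to the face, towards the board and the cam; z up. The shelf itself cannot move.
- cam (a joint): turn of the cam, rad, clockwise seen from above; 0 = open (arrow to the edge), starts at 0 to 0.12; it grips the bolt from about 0.5 on and has a stop at 1.5. Stiff: about 0.04 N m, a little more while it draws.
- cam_slot (a point): on the cam's axis at the floor of its driver slot, 29 mm above the worktop; z up. Cam: 32 mm steel disc flush in the board's upper face (38 mm above the worktop), 34 mm from the edge at the loose panel. Slot along this point's y axis: 22 long, 5 wide, 9 mm deep, its mouth flared to 9.5 mm over the upper 4.5 mm; the point turns with the cam.
- screwdriver: flat-blade screwdriver, 159 mm long, 110 g, handle up in the tool block. Origin at the blade's tip, z up along the shank to the handle; blade 3 mm thick (x), 12 mm wide (y). Round 28 mm collar 65 to 75 mm above the tip; above it the red handle, 24 x 24 mm square, flats across x and y, from 75 to 152 mm.
- driver_tip (a point): middle of the blade's tip, same axes as the screwdriver
- block_hole (a point): mouth of the screwdriver's hole in the top of the tool block (wood, 70 x 115 x 78 mm high, cannot move). Hole 16 mm wide, 72 mm deep, flared 3 mm; the shank hangs in it, the collar on the block's top, so the tip is then 65 mm under this point. A bradawl stands in the block 58 mm away along this point's -y, its top 108 mm above the worktop.
- mug: green and white mug, 78 x 116 x 101 mm, origin at the centre of its foot; behind the work
- lemon: lemon, 73 x 53 x 53 mm, origin under its middle
Not all that is in view belongs to the job. There is more than one size of the screwdriver; the job needs the smallest. Leave any red look-alike of the part that bears block_hole alone.

How it is judged (in metres and radians):
On the way, in this order (a step that is already met when the one before it is completed fails the run):
1. the end panel is pushed in to a gap under 5 mm while the cam is still open (turned less than 0.35 rad) (value of joint end_panel below 0.005 m and value of joint cam below 0.35 rad), for 0.2 s.
2. the screwdriver's blade sits in the cam's slot (tip within 6 mm of the middle of its floor) (distance between driver_tip and cam_slot below 0.006 m), for 0.1 s.
3. with the blade in the slot (tip within 8 mm of the middle of its floor), the cam is turned past 1.2 rad and the gap is under 1.5 mm (value of joint cam above 1.2 rad and value of joint end_panel below 0.0015 m and distance between driver_tip and cam_slot below 0.008 m), for 0.1 s.
At the end, for the whole second after the job is handed in: The cam is turned past 1.2 rad and the gap at the end panel is under 1.5 mm; the screwdriver stands at rest in its hole in the tool block, its tip more than 55 mm down the hole and within 10 mm of the hole's axis, upright within 7 degrees (value of joint cam above 1.2 rad and value of joint end_panel below 0.0015 m and horizontal distance between driver_tip and block_hole below 0.01 m and z of driver_tip in the frame of block_hole below -0.055 m and angle between screwdriver's own z axis and vertical below 0.12 rad and linear speed of screwdriver below 0.02 m/s); the robot touches nothing.
It fails at once if the mug is moved more than 30 mm or tipped (distance of mug from where it was at the start of the episode above 0.03 m or angle between mug's own z axis and vertical above 0.4 rad).
It fails at once if the lemon is moved more than 40 mm (distance of lemon from where it was at the start of the episode above 0.04 m).
It also fails if it takes over 72 s, if anything falls off the work surface, if the arm or the gripper's body presses on something with over 40 N, if the wrist force passes 120 N, or if a joint passes its speed limit or range.

## Working session

There is one attempt and no reset: what is moved stays moved. The work goes in short steps, Python scripts to look and compute and a tool call to move; the robot and the scene stay as the last step left them, time stands still between calls to the robot, and variables do not carry over. Pictures are saved under pics/ and viewed, at most 10 in all, crops included, and the job is handed in when it is done.

Besides the shell and the picture viewer there is one more tool, called after ">>>" as name(argument=value, ...), one argument or row to a line, values as JSON. apply_moves: Moves the arm, as the interface text tells. Its arguments: {"type":"object","properties":{"moves":{"type":"array"},"hand":{"type":"number"}},"required":["moves"]}

```bash
mkdir -p pics; cat > h.py <<'E'
import numpy as np, cv2
from station import r, imaging, models
def ray(p,at):
    K=np.array(p["intrinsics"]);u=at[0]*560;v=at[1]*420
    d=np.array([(u-K[0,2])/K[0,0],(v-K[1,2])/K[1,1],1.]);R=np.array(p["orientation"])
    d=R@d
    return np.array(p["eye"]),d/np.linalg.norm(d)
def wray(p,at):
    K=np.array(p["intrinsics"]);x=(at[0]*560-K[0,2])/K[0,0];y=(at[1]*420-K[1,2])/K[1,1]
    t=np.hypot(x,y);s=np.sinc(t/np.pi)
    return np.array(p["eye"]),np.array(p["orientation"])@np.array([x*s,y*s,np.cos(t)])
def atz(e,d,z): return e+d*(z-e[2])/d[2]
def tri(a,b):
    A=np.zeros((3,3));B=np.zeros(3)
    for e,d in(a,b):
        M=np.eye(3)-np.outer(d,d);A+=M;B+=M@e
    x=np.linalg.solve(A,B);return x,[np.linalg.norm((np.eye(3)-np.outer(d,d))@(x-e)) for e,d in(a,b)]
def proj(p,X):
    K=np.array(p["intrinsics"]);c=np.array(p["orientation"]).T@(np.array(X)-p["eye"]);return (K@(c/c[2]))[:2]
E
cat > a.py <<'E'
from h import *
np.set_printoptions(precision=4,suppress=True)
P={n:imaging.capture(n) for n in("scene","side","wrist")}
for n,p in P.items():
    cv2.imwrite(f"pics/{n}0.png",p["frame"])
    f=wray if n=="wrist" else ray
    print(n,np.array(p["eye"]),np.array(p["orientation"]).tolist() if n!="wrist" else "",np.array(p["intrinsics"])[0])
    for t,z in(("panel_face",.07),("cam_slot",.029),("screwdriver",.013),("driver_tip",.013),("block_hole",.078),("mug",0),("lemon",0)):
        for o in models.place_of(p,t)[:4]:
            print(n,t,round(o["confidence"],2),np.array(o["at"])*[560,420],atz(*f(p,o["at"]),z))
s=r.sense();print(s["tcp_pos"],s["ee_rot"],r.pinch_z)
E
python3 a.py
```

```text
scene [-0.322   0.9779  0.7922] [[-0.6651685660940748, -0.3878690082051853, 0.6380504769642278], [-0.746532903335777, 0.3277403134244279, -0.5790292835371226], [0.015472650626440989, -0.8614777532997493, -0.5075595311411346]] [504.0886   0.     283.1218]
scene panel_face 0.87 [343.392 200.088] [0.4792 0.0196 0.07  ]
scene cam_slot 0.47 [328.216 217.098] [0.4878 0.0692 0.029 ]
scene screwdriver 0.68 [368.872 174.384] [ 0.6031 -0.249   0.013 ]
scene driver_tip 0.76 [370.216 170.31 ] [ 0.6198 -0.276   0.013 ]
scene block_hole 0.74 [395.528 191.394] [ 0.4061 -0.1231  0.078 ]
scene block_hole 0.57 [394.408 165.69 ] [ 0.5123 -0.2563  0.078 ]
scene mug 0.71 [394.912 163.884] [ 0.6113 -0.4041  0.    ]
scene mug 0.68 [322.504 170.016] [ 0.7438 -0.1711 -0.    ]
side [-0.063   1.0256  1.0891] [[-0.8038086180864142, -0.4066756901412596, 0.4341734544374392], [-0.5948879757471678, 0.5495495170848614, -0.5866034645169023], [-4.2443445495683976e-05, -0.7298014876114775, -0.6836591159917552]] [484.4225   0.     277.3923]
side panel_face 0.85 [334.712 206.22 ] [0.4651 0.0093 0.07  ]
side cam_slot 0.62 [316.176 224.112] [0.4891 0.0749 0.029 ]
side screwdriver 0.78 [338.912 159.684] [ 0.6175 -0.2771  0.013 ]
side screwdriver 0.58 [386.512 184.716] [ 0.4083 -0.2507  0.013 ]
side driver_tip 0.96 [338.8   156.282] [ 0.6289 -0.2951  0.013 ]
side driver_tip 0.58 [316.512 223.692] [0.4976 0.0583 0.013 ]
side block_hole 0.96 [375.088 190.386] [ 0.3962 -0.1257  0.078 ]
side block_hole 0.79 [362.208 155.694] [ 0.5227 -0.2673  0.078 ]
side mug 0.96 [294.504 169.68 ] [ 0.7246 -0.1438  0.    ]
side lemon 0.57 [186.2   345.114] [0.5279 0.6194 0.    ]
wrist [ 0.0953 -0.6209  0.3839]  [325.1923   0.     281.4567]
[ 0.1624 -0.6035  0.2226] [[-0.9657 -0.2598  0.    ]
 [-0.2598  0.9657 -0.    ]
 [-0.     -0.     -1.    ]] 0.0187
```

View pics/scene0.png

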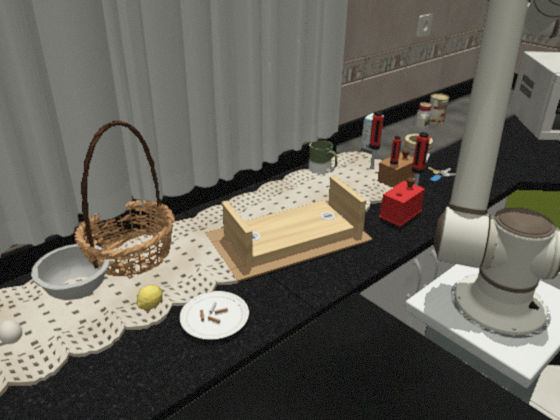

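View pics/side0.png

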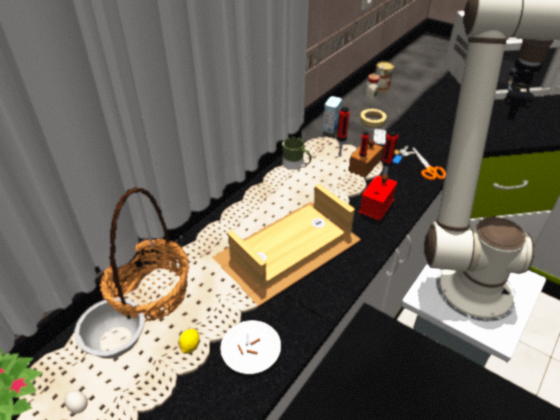

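```bash
cat > b.py <<'E'
from h import *
np.set_printoptions(precision=4,suppress=True)
S=imaging.capture("scene");D=imaging.capture("side")
f=lambda p,u,v:ray(p,(u/560,v/420))
for n,a,b in(("panel",(343.4,200.1),(334.7,206.2)),("cam",(328.2,217.1),(316.2,224.1)),("hole wood",(394.4,165.7),(362.2,155.7)),("hole red",(395.5,191.4),(375.1,190.4)),("sd far",(370,170.3),(338.8,156.3)),("mug",(322.5,170),(294.5,169.7))):
    print(n,*tri(f(S,*a),f(D,*b)))
a=cv2.resize(S["frame"][90:240,300:450],None,fx=2.66,fy=4,interpolation=cv2.INTER_CUBIC)
b=cv2.resize(D["frame"][95:245,290:440],None,fx=2.66,fy=4,interpolation=cv2.INTER_CUBIC)
cv2.imwrite("pics/z1.png",np.hstack([a,b]))
for p,n in((S,"scene"),(D,"side")):
    for t in("screwdriver","mug","lemon","block_hole","end_panel"):
        for o in models.cut_out(p,t): print(n,t,round(o["confidence"],2),np.array(o["extent"])*[560,420,560,420])
E
python3 b.py
```

```text
panel [0.4538 0.0417 0.0939] [np.float64(0.0067463042898114845), np.float64(0.0067463042898114715)]
cam [0.4896 0.0702 0.0271] [np.float64(0.0024040732931835426), np.float64(0.0024040732931833167)]
hole wood [ 0.5332 -0.2885  0.0603] [np.float64(0.0010221011394296248), np.float64(0.0010221011394296584)]
hole red [ 0.3893 -0.1023  0.0948] [np.float64(0.0033186105642943903), np.float64(0.0033186105642944684)]
sd far [ 0.6386 -0.3061 -0.0013] [np.float64(0.004756041697950572), np.float64(0.004756041697950646)]
mug [ 0.7019 -0.1184  0.0304] [np.float64(0.0059137819094205075), np.float64(0.005913781909420851)]
scene screwdriver 0.67 [412.496 129.318  20.888  56.784]
scene screwdriver 0.64 [388.08  135.408  15.792  29.82 ]
scene screwdriver 0.64 [366.184 112.98   17.808  56.112]
scene mug 0.84 [310.128 141.792  30.688  32.004]
scene lemon 0.84 [135.184 286.608  30.408  22.89 ]
scene block_hole 0.94 [381.192 153.384  31.192  31.71 ]
scene block_hole 0.94 [380.016 176.82   45.584  49.098]
scene end_panel 0.94 [328.608 175.896  40.488  57.204]
side screwdriver 0.78 [334.992 109.494  14.504  45.906]
side screwdriver 0.73 [384.216 133.98   12.824  37.884]
side screwdriver 0.68 [346.416 142.002  36.904  35.28 ]
side screwdriver 0.46 [358.12  127.218  12.096  29.19 ]
side mug 0.91 [278.208 137.088  32.984  34.692]
side lemon 0.61 [316.008 217.602   5.32   12.096]
side block_hole 0.75 [360.304 176.106  33.712  43.806]
side block_hole 0.67 [351.624 140.112  32.088  37.296]
side block_hole 0.61 [313.992 183.288  41.608  50.19 ]
side end_panel 0.58 [312.984 182.112  39.088  51.786]
```

View pics/z1.png

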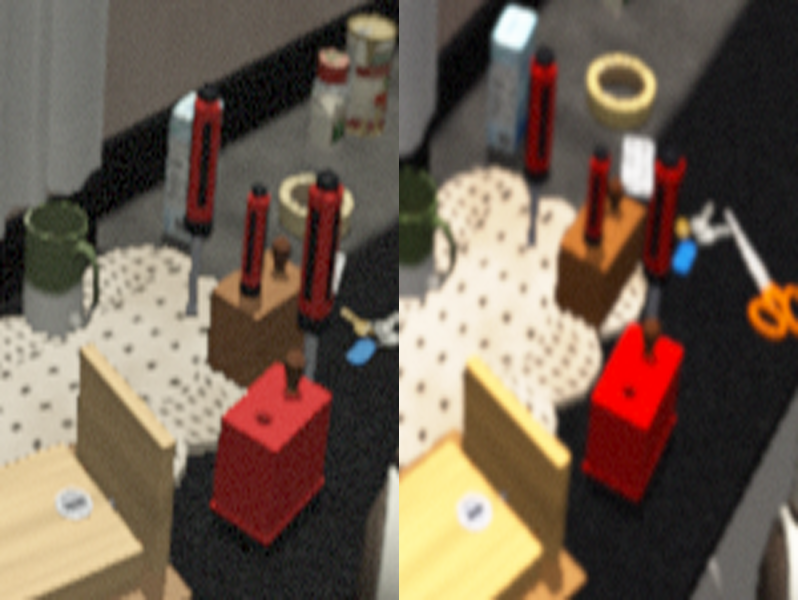

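>>> apply_moves(
  moves=[
    [[0,0,-0.03],0],
    [[0,0,-0.03],0],
    [[-0.01,0.01,-0.03],0],
    [[-0.02,0.02,-0.03],0],
    [[-0.027,0.027,-0.01],0],
  ],
  hand=0,
)

```text
time_s: 2.22
tcp_pos: [0.2026, -0.5357, 0.357]
ee_rot: [[-0.966, -0.257, 0.002], [-0.257, 0.966, -0.007], [-0.0, -0.008, -1.0]]
wrist_force: [1.0, -1.0, 1.2]
gripper_width: 0.704
gripper_force: 0.0
```

>>> apply_moves(
  moves=[
    [[-0.027,0.027,0],0],
    [[-0.027,0.027,0],0],
    [[-0.027,0.027,0],0],
    [[-0.027,0.027,0],0],
    [[-0.027,0.027,0],0],
  ],
)

```text
time_s: 2.63
tcp_pos: [0.2983, -0.3666, 0.3528]
ee_rot: [[-0.966, -0.259, 0.001], [-0.259, 0.966, -0.0], [-0.001, -0.001, -1.0]]
wrist_force: [0.2, -0.5, -0.3]
gripper_width: 0.322
gripper_force: 0.0
```

>>> apply_moves(
  moves=[
    [[-0.027,0.027,0],0],
    [[-0.027,0.027,0],0],
    [[-0.027,0.027,0],0],
    [[-0.027,0.027,0],0],
    [[-0.027,0.027,0],0],
  ],
)

```text
time_s: 3.05
tcp_pos: [0.3936, -0.201, 0.353]
ee_rot: [[-0.966, -0.26, 0.001], [-0.26, 0.966, -0.0], [-0.001, -0.0, -1.0]]
wrist_force: [0.9, -0.9, 0.5]
gripper_width: 0.022
gripper_force: 0.0
```

>>> apply_moves(
  moves=[
    [[-0.02,0.02,0],0],
    [[-0.01,0.01,0],0],
    [[0,0,0],0],
    [[0,0,0],0],
  ],
)

```text
time_s: 3.38
tcp_pos: [0.4145, -0.1656, 0.3526]
ee_rot: [[-0.965, -0.262, -0.0], [-0.262, 0.965, -0.0], [0.0, -0.0, -1.0]]
wrist_force: [-0.3, 0.2, -0.5]
gripper_width: 0.008
gripper_force: 0.0
```

```bash
cat > w.py <<'E'
from h import *
import sys
np.set_printoptions(precision=4,suppress=True)
p=imaging.capture("wrist");cv2.imwrite(f"pics/{sys.argv[1]}.png",p["frame"])
for t,z in(("panel_face",.07),("cam_slot",.029),("driver_tip",.013),("screwdriver",.013),("block_hole",.078),("mug",0),("lemon",0)):
    for o in models.place_of(p,t)[:4]:
        print(t,round(o["confidence"],2),np.array(o["at"])*[560,420],atz(*wray(p,o["at"]),z))
s=r.sense();print(s["time_s"],s["tcp_pos"],s["ee_rot"],s["joints"],s["wrist_force"],p["eye"])
E
python3 w.py w1
```

```text
panel_face 0.62 [386.288 247.002] [0.4715 0.0149 0.07  ]
cam_slot 0.47 [406.896 251.412] [0.4815 0.0728 0.029 ]
driver_tip 0.89 [169.12  174.888] [ 0.4622 -0.3408  0.013 ]
screwdriver 0.96 [171.416 176.82 ] [ 0.4643 -0.3362  0.013 ]
screwdriver 0.61 [200.592 223.482] [ 0.5282 -0.2723  0.013 ]
block_hole 0.61 [189.784 235.914] [ 0.5279 -0.273   0.078 ]
block_hole 0.58 [319.984 172.914] [ 0.3914 -0.1172  0.078 ]
3.7833 [ 0.4141 -0.1666  0.3526] [[-0.966  -0.2586  0.0001]
 [-0.2586  0.966  -0.    ]
 [-0.0001 -0.0001 -1.    ]] [ -0.9381   0.0194  -9.0424   0.0022 -80.9322 -74.0754] [-0.8967  0.2377  0.37  ] [ 0.3475 -0.1833  0.5149]
```

View pics/w1.png

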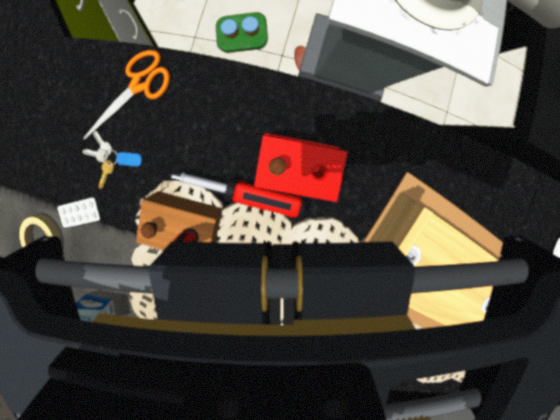

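```bash
cat > c.py <<'E'
from h import *
np.set_printoptions(precision=4,suppress=True)
S=imaging.capture("scene");W=imaging.capture("wrist")
f=lambda u,v:(u/560,v/420)
print("wrist tip,handle",atz(*wray(W,f(173,177)),.01),atz(*wray(W,f(300,200)),.015))
print("scene handle/tip on ground",atz(*ray(S,f(424,132)),.015),atz(*ray(S,f(412,186)),.01))
# far one
print("far",atz(*ray(S,f(377,113)),.015),atz(*ray(S,f(370,169)),.01))
for o in models.cut_out(S,"screwdriver"): print(np.array(o["extent"])*[560,420,560,420],o["confidence"])
for a in((320,173),(190,238),(262,135),(257,172),(340,200),(347,150)): print(a,atz(*wray(W,f(*a)),.078))
cv2.imwrite("pics/s2.png",cv2.resize(S["frame"][90:290,280:460],None,fx=3,fy=3,interpolation=cv2.INTER_CUBIC))
E
python3 c.py
```

```text
wrist tip,handle [ 0.4639 -0.3355  0.01  ] [ 0.4474 -0.127   0.015 ]
scene handle/tip on ground [ 0.6973 -0.7016  0.015 ] [ 0.4629 -0.2982  0.01  ]
far [ 0.9547 -0.7231  0.015 ] [ 0.6303 -0.288   0.01  ]
[391.384 132.3    11.704  33.6  ] 0.66
[337.12  141.918  20.216  23.184] 0.62
[372.008 175.812  51.52   32.088] 0.49
(320, 173) [ 0.3914 -0.118   0.078 ]
(190, 238) [ 0.5304 -0.2734  0.078 ]
(262, 135) [ 0.3621 -0.2069  0.078 ]
(257, 172) [ 0.4123 -0.2009  0.078 ]
(340, 200) [ 0.4201 -0.0802  0.078 ]
(347, 150) [ 0.3509 -0.0911  0.078 ]
```

View pics/s2.png

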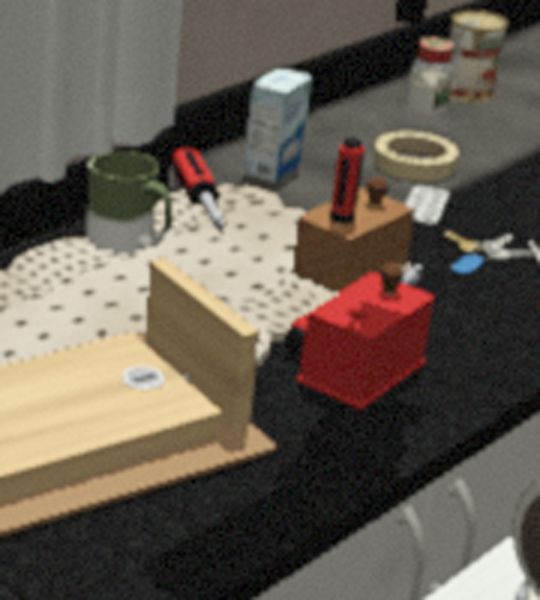

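>>> apply_moves(
  moves=[
    [[-0.02,0.02,0],0],
    [[-0.03,0.03,0],0],
    [[-0.035,0.035,0.01],0],
    [[-0.035,0.035,0.02],0],
    [[-0.03,0.03,0.02],0],
  ],
)

```text
time_s: 4.35
tcp_pos: [0.509, -0.0021, 0.3115]
ee_rot: [[-0.966, -0.26, 0.003], [-0.26, 0.966, 0.001], [-0.003, -0.0, -1.0]]
wrist_force: [0.8, -1.8, -0.2]
gripper_width: 0.003
gripper_force: 0.0
```

>>> apply_moves(
  moves=[
    [[-0.02,0.02,0],0],
    [[0,0,0],0],
    [[0,0,0],0],
    [[0,0,0],0],
  ],
)

```text
time_s: 4.68
tcp_pos: [0.5218, 0.0205, 0.311]
ee_rot: [[-0.966, -0.26, -0.0], [-0.26, 0.966, -0.0], [0.0, -0.0, -1.0]]
wrist_force: [-0.3, -0.1, -0.5]
gripper_width: 0.008
gripper_force: 0.0
```

```bash
python3 w.py w2
```

```text
panel_face 0.91 [282.688 142.212] [0.4707 0.0086 0.07  ]
cam_slot 0.9 [324.688 162.792] [0.4842 0.0723 0.029 ]
cam_slot 0.6 [553.728 256.998] [0.5158 0.5788 0.029 ]
driver_tip 0.93 [ 95.2   224.784] [ 0.6734 -0.2602  0.013 ]
driver_tip 0.66 [74.2   86.184] [ 0.4559 -0.3426  0.013 ]
screwdriver 0.88 [105.    224.196] [ 0.6669 -0.2408  0.013 ]
screwdriver 0.74 [77.28  89.502] [ 0.4604 -0.3346  0.013 ]
block_hole 0.88 [198.016  54.684] [ 0.3889 -0.121   0.078 ]
block_hole 0.78 [ 73.528 141.414] [ 0.532  -0.2772  0.078 ]
mug 0.84 [149.688 267.12 ] [ 0.7255 -0.155   0.    ]
lemon 0.54 [555.296 254.604] [0.5139 0.6185 0.    ]
5.0833 [0.5217 0.0201 0.3113] [[-0.9659 -0.259   0.0006]
 [-0.259   0.9659  0.0003]
 [-0.0007  0.0001 -1.    ]] [ 20.0293   8.8919  -4.9562  -0.0012 -76.1123 -95.0185] [-0.5103 -0.3111 -0.1949] [0.4548 0.0029 0.4733]
```

View pics/w2.png

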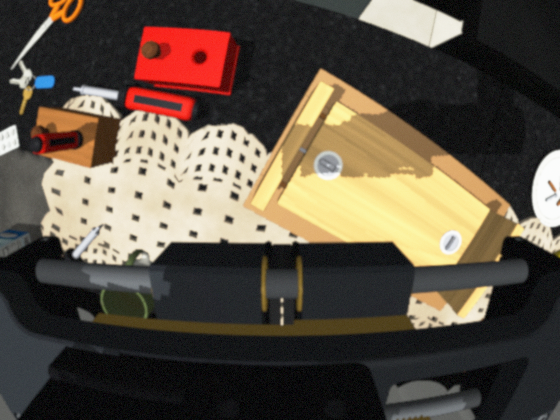

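```bash
cat > d.py <<'E'
from h import *
def rect(p,z,x0,x1,y0,y1,s=0.0005):
    # rows: x decreasing downward from x1 ; cols: y decreasing from y1 (seen from above, robot at bottom)
    X,Y=np.meshgrid(np.arange(x1,x0,-s),np.arange(y1,y0,-s),indexing="ij")
    c=(np.stack([X,Y,0*X+z],-1)-p["eye"])@np.array(p["orientation"])
    t=np.arctan2(np.hypot(c[...,0],c[...,1]),c[...,2]);h=np.hypot(c[...,0],c[...,1])
    K=np.array(p["intrinsics"])
    return cv2.remap(p["frame"],(K[0,0]*t*c[...,0]/h+K[0,2]).astype(np.float32),(K[1,1]*t*c[...,1]/h+K[1,2]).astype(np.float32),cv2.INTER_CUBIC)
if __name__=="__main__":
    W=imaging.capture("wrist");a=rect(W,.115,.38,.58,-.08,.12);b=rect(W,.038,.38,.58,-.05,.15)
    for im,y1 in((a,.12),(b,.15)):
        for k in range(0,400,40):
            cv2.line(im,(k,0),(k,6),(0,255,0),1);cv2.line(im,(0,k),(6,k),(0,255,0),1)
    cv2.imwrite("pics/r1.png",np.hstack([a,b]))
E
python3 d.py
```

```text
(no output)
```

View pics/r1.png

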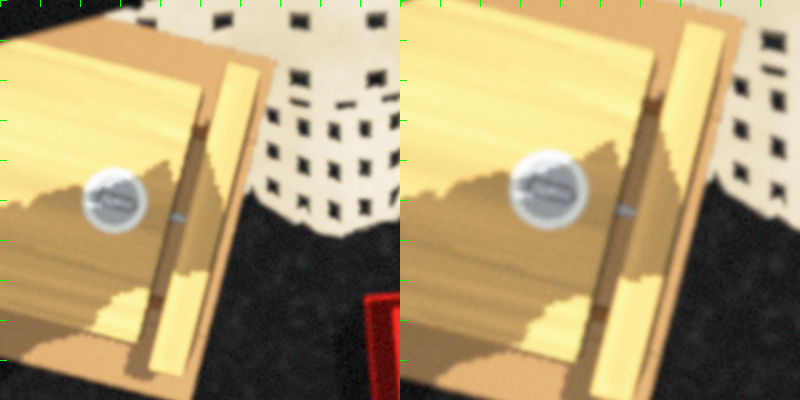

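>>> apply_moves(
  moves=[
    [[0,0,0],-6.7],
    [[0,0,0],-6.7],
    [[0,0,0],-6.7],
    [[0,0,0],-6.7],
    [[0,0,0],-6.7],
  ],
)

```text
time_s: 5.55
tcp_pos: [0.5218, 0.0205, 0.311]
ee_rot: [[-0.658, -0.753, 0.0], [-0.753, 0.658, 0.0], [-0.0, -0.0, -1.0]]
wrist_force: [-0.0, 0.3, -0.0]
gripper_width: 0.003
gripper_force: 0.0
```

>>> apply_moves(
  moves=[
    [[0,0,0],-6.7],
    [[0,0,0],-6.7],
    [[0,0,0],-6.7],
    [[0,0,0],-6.8],
    [[0,0,0],0],
  ],
)

```text
time_s: 5.97
tcp_pos: [0.5219, 0.0205, 0.311]
ee_rot: [[-0.249, -0.968, 0.0], [-0.968, 0.249, 0.0], [-0.0, -0.0, -1.0]]
wrist_force: [-0.6, 0.2, 0.6]
gripper_width: 0.01
gripper_force: 0.0
```

>>> apply_moves(
  moves=[
    [[0.025,0.016,0.01],0],
    [[0.025,0.017,0.03],0],
    [[0.0235,0.016,0.03],0],
    [[0,0,0.03],0],
    [[0,0,0],0],
  ],
)

```text
time_s: 6.38
tcp_pos: [0.4515, -0.039, 0.2067]
ee_rot: [[-0.257, -0.966, -0.011], [-0.967, 0.257, -0.001], [0.003, 0.011, -1.0]]
wrist_force: [-1.3, 0.0, -0.5]
gripper_width: 0.005
gripper_force: 0.0
```

>>> apply_moves(
  moves=[
    [[0,0,0],0],
    [[0,0,0],0],
  ],
)

```text
time_s: 6.55
tcp_pos: [0.4585, -0.0375, 0.2135]
ee_rot: [[-0.251, -0.968, 0.003], [-0.968, 0.251, -0.0], [-0.001, -0.003, -1.0]]
wrist_force: [0.1, 0.2, 0.1]
gripper_width: 0.004
gripper_force: 0.0
```

```bash
cat > st.py <<'E'
from h import *
np.set_printoptions(precision=4,suppress=True)
s=r.sense();R=np.array(s["ee_rot"]);p=np.array(s["tcp_pos"])
print(s["time_s"],p,"x ang",np.degrees(np.arctan2(R[1,0],R[0,0])),"y ang",np.degrees(np.arctan2(R[1,1],R[0,1])),"tilt",R[2],s["joints"],s["wrist_force"],s["moment"],s["gripper_width"],s["gripper_force"])
n=np.array([.248,.969]);t=np.array([.969,-.248])
f=np.array([.4685,.0093]);d=p[:2]-f;print("rel face n,t",d@n,d@t)
E
python3 st.py; python3 w.py w3
```

```text
6.55 [ 0.4585 -0.0375  0.2135] x ang -104.5635885721643 y ang 165.4362928266924 tilt [-0.0006 -0.0034 -1.    ] [ 15.703    6.1116 -22.5871   0.0777 -61.1155 -30.304 ] [0.0788 0.1851 0.0718] [0.0708 0.0104 0.052 ] 0.0035497997667287076 0.0
rel face n,t -0.0478100447869295 0.0018901160780271254
panel_face 0.85 [283.416 245.91 ] [0.4685 0.008  0.07  ]
driver_tip 0.61 [74.48 77.49] [ 0.6757 -0.2492  0.013 ]
screwdriver 0.76 [77.784 75.096] [ 0.6699 -0.2501  0.013 ]
screwdriver 0.24 [ 69.216 154.098] [ 0.7129 -0.1565  0.013 ]
block_hole 0.97 [333.424 101.094] [ 0.3891 -0.1175  0.078 ]
mug 0.66 [ 66.304 158.298] [ 0.7297 -0.1547  0.    ]
lemon 0.32 [ 66.08  153.384] [ 0.7277 -0.1612  0.    ]
6.95 [ 0.4568 -0.0376  0.212 ] [[-0.251  -0.968   0.0007]
 [-0.968   0.251   0.0001]
 [-0.0003 -0.0007 -1.    ]] [ 15.7      6.1087 -22.7948   0.0039 -61.0539 -30.2357] [ 0.2711 -0.1949 -1.2386] [ 0.4405 -0.1043  0.3758]
```

>>> apply_moves(
  moves=[
    [[0,0,0.035],0],
    [[0,0,0.035],0],
    [[0,0,0.035],0],
    [[0,0,0.03],0],
    [[0,0,0.007],0],
  ],
)

```text
time_s: 7.37
tcp_pos: [0.4531, -0.0384, 0.0656]
ee_rot: [[-0.252, -0.968, -0.009], [-0.968, 0.252, -0.002], [0.004, 0.008, -1.0]]
wrist_force: [-0.6, -0.0, -0.3]
gripper_width: 0.003
gripper_force: 0.0
```

>>> apply_moves(
  moves=[
    [[-0.01,0,0],0],
    [[-0.01,0,0],0],
    [[-0.008,0,0],0],
    [[-0.004,0,0],0],
    [[-0.004,0,0],0],
  ],
)

```text
time_s: 7.78
tcp_pos: [0.4669, -0.0017, 0.0711]
ee_rot: [[-0.25, -0.968, 0.003], [-0.968, 0.25, 0.001], [-0.002, -0.003, -1.0]]
wrist_force: [1.0, -4.7, 2.0]
gripper_width: 0.005
gripper_force: 1.6
```

>>> apply_moves(
  moves=[
    [[-0.002,0,0],0],
    [[-0.002,0,0],0],
    [[-0.002,0,0],0],
    [[-0.002,0,0],0],
    [[-0.002,0,0],0],
  ],
)

```text
time_s: 8.2
tcp_pos: [0.4679, 0.0065, 0.0697]
ee_rot: [[-0.251, -0.968, -0.0], [-0.968, 0.251, -0.0], [0.0, 0.0, -1.0]]
wrist_force: [0.4, -3.8, 1.8]
gripper_width: 0.007
gripper_force: 1.6
```

```bash
python3 st.py
```

```text
8.2 [0.4679 0.0065 0.0697] x ang -104.56621231661492 y ang 165.43378356840608 tilt [ 0.0003  0.0002 -1.    ] [ 20.7706  17.4245 -32.6463   0.0095 -39.9503 -35.3441] [ 0.3783 -3.7585  1.8395] [-0.8136  0.1106 -0.021 ] 0.006630106585841874 1.5989206871017814
rel face n,t -0.002846241986063699 0.00010058896516356537
```

>>> apply_moves(
  moves=[
    [[-0.002,0,0],0],
    [[-0.001,0,0],0],
    [[-0.001,0,0],0],
    [[-0.001,0,0],0],
    [[-0.001,0,0],0],
  ],
)

```text
time_s: 8.62
tcp_pos: [0.4691, 0.0116, 0.0695]
ee_rot: [[-0.251, -0.968, -0.002], [-0.968, 0.251, -0.002], [0.002, 0.001, -1.0]]
wrist_force: [0.9, -11.1, 2.3]
gripper_width: 0.006
gripper_force: 5.5
```

>>> apply_moves(
  moves=[
    [[-0.001,0,0],0],
    [[-0.001,0,0],0],
    [[0,0,0],0],
  ],
)

```text
time_s: 8.87
tcp_pos: [0.469, 0.0119, 0.0695]
ee_rot: [[-0.251, -0.968, -0.003], [-0.968, 0.251, -0.004], [0.005, 0.002, -1.0]]
wrist_force: [1.9, -15.3, 3.3]
gripper_width: 0.003
gripper_force: 7.2
```

>>> apply_moves(
  moves=[
    [[0.01,0,0],0],
    [[0.012,0,0],0],
    [[0,0,-0.03],0],
    [[0,0,-0.035],0],
    [[0,0,-0.035],0],
  ],
)

```text
time_s: 9.28
tcp_pos: [0.4637, -0.0071, 0.17]
ee_rot: [[-0.252, -0.968, -0.002], [-0.968, 0.252, 0.0], [0.0, 0.002, -1.0]]
wrist_force: [1.5, 0.5, -0.3]
gripper_width: 0.003
gripper_force: 0.0
```

>>> apply_moves(
  moves=[
    [[-0.015,0,-0.02],0],
    [[-0.035,0,0],0],
    [[-0.035,0,0],0],
    [[-0.035,0,0],0],
    [[-0.035,0,0],0],
  ],
)

```text
time_s: 9.7
tcp_pos: [0.5034, 0.1448, 0.1897]
ee_rot: [[-0.252, -0.968, 0.001], [-0.968, 0.252, 0.002], [-0.002, -0.0, -1.0]]
wrist_force: [0.6, -0.0, 0.9]
gripper_width: 0.005
gripper_force: 0.0
```

>>> apply_moves(
  moves=[
    [[0,0,0],0],
    [[0,0,0],0],
    [[0,0,0],0],
  ],
)

```text
time_s: 9.95
tcp_pos: [0.5029, 0.1431, 0.189]
ee_rot: [[-0.251, -0.968, -0.001], [-0.968, 0.251, 0.0], [0.0, 0.001, -1.0]]
wrist_force: [-0.4, 0.3, -0.3]
gripper_width: 0.007
gripper_force: 0.0
```

```bash
python3 st.py; python3 w.py w4 | grep -v driver; cat > e.py <<'E'
from d import *
W=imaging.capture("wrist")
a=rect(W,.115,.39,.59,-.05,.15);b=rect(W,.038,.455,.515,.045,.105,.00015)
cv2.imwrite("pics/r2.png",np.hstack([a,b]))
E
python3 e.py
```

```text
9.95 [0.5029 0.1431 0.189 ] x ang -104.5327079670671 y ang 165.46727615147415 tilt [ 0.0002  0.0012 -1.    ] [ 33.6527  13.7861 -16.646   -0.0501 -59.6241 -48.16  ] [-0.4155  0.344  -0.3058] [ 0.0365  0.0219 -0.0224] 0.0070437021478181 0.0
rel face n,t 0.1381914508986776 0.00016014374788058533
cam_slot 0.93 [279.104 125.118] [0.4865 0.0726 0.029 ]
mug 0.58 [59.304 17.682] [ 0.7202 -0.1567  0.    ]
10.35 [0.5034 0.1427 0.1897] [[-0.2519 -0.9678  0.0002]
 [-0.9678  0.2519  0.0002]
 [-0.0002 -0.0001 -1.    ]] [ 33.6041  13.744  -16.6073  -0.0059 -59.6345 -48.1913] [ 0.5698 -0.1623 -0.3761] [0.4858 0.0762 0.3514]
```

View pics/r2.png

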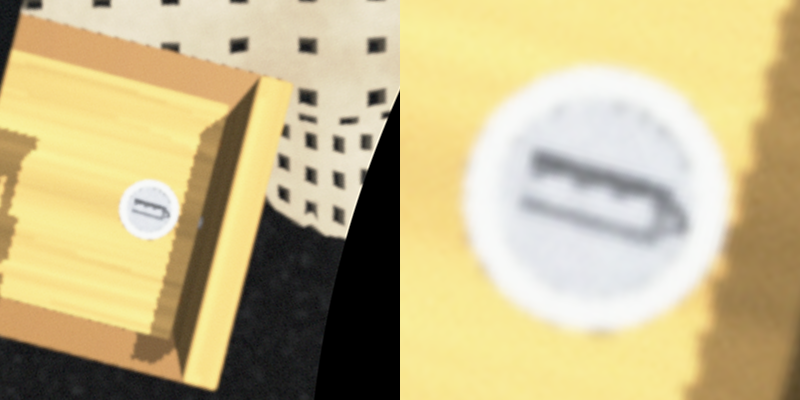

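>>> apply_moves(
  moves=[
    [[0.015,-0.006,-0.02],0],
    [[0.035,-0.014,-0.03],0],
    [[0.035,-0.014,0],0],
    [[0.035,-0.014,0],0],
    [[0.035,-0.014,0],0],
  ],
)

```text
time_s: 10.82
tcp_pos: [0.524, -0.0187, 0.2363]
ee_rot: [[-0.25, -0.968, 0.002], [-0.968, 0.25, 0.001], [-0.001, -0.001, -1.0]]
wrist_force: [0.4, -0.6, -0.4]
gripper_width: 0.004
gripper_force: 0.0
```

>>> apply_moves(
  moves=[
    [[0.035,-0.014,0],0],
    [[0.035,-0.014,0],0],
    [[0.035,-0.014,0],0],
    [[0.035,-0.014,0],0],
    [[0.03,-0.012,0],0],
  ],
  hand=0.06,
)

```text
time_s: 11.23
tcp_pos: [0.5469, -0.2014, 0.2356]
ee_rot: [[-0.252, -0.968, 0.0], [-0.968, 0.252, -0.0], [0.0, -0.0, -1.0]]
wrist_force: [0.6, 0.8, -0.2]
gripper_width: 0.299
gripper_force: 0.0
```

>>> apply_moves(
  moves=[
    [[0.005,0,0],0],
    [[0,0,0],0],
    [[0,0,0],0],
    [[0,0,0],0],
  ],
)

```text
time_s: 11.57
tcp_pos: [0.5457, -0.2029, 0.2356]
ee_rot: [[-0.25, -0.968, 0.0], [-0.968, 0.25, 0.0], [-0.0, -0.0, -1.0]]
wrist_force: [-0.2, -0.1, 0.2]
gripper_width: 0.602
gripper_force: 0.0
```

```bash
python3 st.py; python3 w.py w5; cat > e.py <<'E'
from d import *
W=imaging.capture("wrist")
a=rect(W,.172,.47,.59,-.33,-.21,.0003);b=rect(W,.078,.47,.59,-.36,-.24,.0003)
cv2.imwrite("pics/r3.png",np.hstack([a,b]))
E
python3 e.py
```

```text
11.5667 [ 0.5457 -0.2029  0.2356] x ang -104.48787627259705 y ang 165.51212331182649 tilt [-0.0003 -0.     -1.    ] [ -4.469   17.3647  -4.5791  -0.0163 -68.052  -10.0128] [-0.1641 -0.1064  0.2316] [0.0369 0.0717 0.0012] 0.6023094276021993 0.0
rel face n,t -0.1864350954017264 0.12741724666144566
driver_tip 0.97 [323.904  62.496] [ 0.4599 -0.3347  0.013 ]
driver_tip 0.68 [173.824 177.786] [ 0.6716 -0.2475  0.013 ]
screwdriver 0.91 [324.52   64.596] [ 0.4598 -0.3321  0.013 ]
screwdriver 0.75 [281.624 128.1  ] [ 0.5278 -0.2699  0.013 ]
screwdriver 0.56 [178.024 178.71 ] [ 0.6666 -0.2449  0.013 ]
block_hole 0.66 [434.392 235.2  ] [ 0.3894 -0.119   0.078 ]
block_hole 0.6 [280.28 126.  ] [ 0.5287 -0.2722  0.078 ]
mug 0.73 [159.376 250.992] [ 0.7314 -0.1567  0.    ]
11.9667 [ 0.5459 -0.2033  0.2357] [[-0.2503 -0.9682  0.0002]
 [-0.9682  0.2503  0.    ]
 [-0.0001 -0.0002 -1.    ]] [ -4.5048  17.3896  -4.5444  -0.0013 -68.0534  -9.99  ] [ 0.8907 -0.0557  0.2339] [ 0.5284 -0.2698  0.3979]
```

View pics/r3.png

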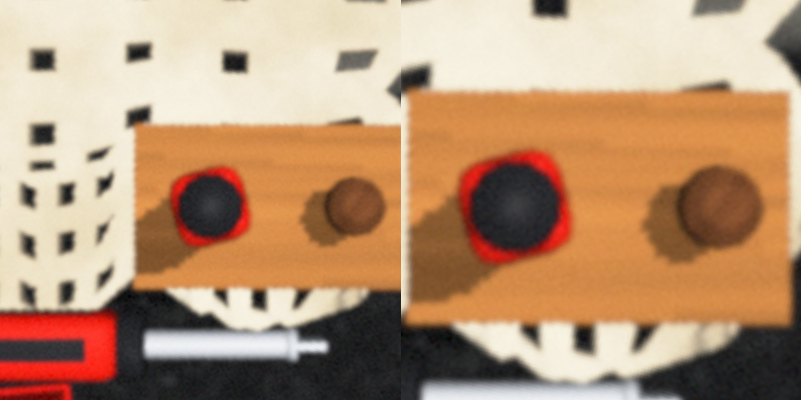

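```bash
cat > e.py <<'E'
from d import *
W=imaging.capture("wrist")
for z in(.165,.16):
    a=rect(W,z,.50,.56,-.30,-.24,.0002).astype(int)
    m=((a[...,2]>120)&(a[...,1]<70)&(a[...,0]<70)).astype(np.uint8)
    h=cv2.convexHull(np.argwhere(m)[:,::-1].astype(np.int32));c,s,an=cv2.minAreaRect(h)
    print(c,s,an,"x",.56-c[1]*.0002,"y",-.24-c[0]*.0002,np.array(s)*.0002)
E
python3 e.py
```

```text
(163.4459991455078, 160.20974731445312) (114.47334289550781, 116.87135314941406) 75.3791275024414 x 0.5279580505371094 y -0.27268919982910156 [0.02289467 0.02337427]
(163.64324951171875, 160.01577758789062) (116.63921356201172, 119.5297622680664) 74.47589111328125 x 0.5279968444824219 y -0.27272864990234374 [0.02332784 0.02390595]
```

>>> apply_moves(
  moves=[
    [[0,0,0],-6],
    [[0,0,0],-6],
    [[0,0,0],-6],
    [[0,0,0],-6],
    [[0,0,0],-5.5],
  ],
)

```text
time_s: 12.48
tcp_pos: [0.5458, -0.2038, 0.2355]
ee_rot: [[0.263, -0.965, -0.0], [-0.965, -0.263, 0.0], [-0.0, 0.0, -1.0]]
wrist_force: [0.6, -0.2, 1.1]
gripper_width: 0.694
gripper_force: 0.0
```

>>> apply_moves(
  moves=[
    [[0.0212,0.012,0],0],
    [[0.0212,0.012,0],0],
    [[0.02,0.0113,0],0],
    [[0,0,0],0],
    [[0,0,0],0],
  ],
)

```text
time_s: 12.9
tcp_pos: [0.5274, -0.274, 0.2353]
ee_rot: [[0.256, -0.967, -0.0], [-0.967, -0.256, 0.0], [-0.0, 0.0, -1.0]]
wrist_force: [-0.4, 0.7, -0.1]
gripper_width: 0.695
gripper_force: 0.0
```

>>> apply_moves(
  moves=[
    [[0,0,0],0],
    [[0,0,0],0],
  ],
)

```text
time_s: 13.07
tcp_pos: [0.528, -0.2726, 0.2355]
ee_rot: [[0.259, -0.966, 0.0], [-0.966, -0.259, 0.0], [-0.0, -0.0, -1.0]]
wrist_force: [0.2, 0.8, -0.1]
gripper_width: 0.686
gripper_force: 0.0
```

```bash
python3 st.py
```

```text
13.0667 [ 0.528  -0.2726  0.2355] x ang -74.99913747136779 y ang -164.9991379346496 tilt [-0.0001 -0.0001 -1.    ] [-11.7079  18.5486  -2.8881  -0.0083 -68.5628  26.7118] [ 0.2377  0.7916 -0.1378] [0.0492 0.1335 0.0514] 0.6862652239698098 0.0
rel face n,t -0.2583786028582695 0.1275486736026345
```

Descend 0.1245 to z 0.111, then close.

>>> apply_moves(
  moves=[
    [[0,0,0.03],0],
    [[0,0,0.03],0],
    [[0,0,0.03],0],
    [[0,0,0.025],0],
    [[0,0,0.0095],0],
  ],
)

```text
time_s: 13.48
tcp_pos: [0.5257, -0.2715, 0.1072]
ee_rot: [[0.259, -0.966, -0.007], [-0.966, -0.259, 0.002], [-0.004, 0.006, -1.0]]
wrist_force: [-0.3, -0.5, -0.2]
gripper_width: 0.69
gripper_force: 0.0
```

>>> apply_moves(
  moves=[
    [[0,0,0],0],
    [[0,0,0],0],
    [[0,0,0],0],
    [[0,0,0],0],
  ],
)

```text
time_s: 13.82
tcp_pos: [0.5292, -0.2734, 0.1131]
ee_rot: [[0.259, -0.966, 0.004], [-0.966, -0.259, -0.001], [0.002, -0.003, -1.0]]
wrist_force: [-0.1, 0.6, 1.0]
gripper_width: 0.687
gripper_force: 0.0
```

>>> apply_moves(
  moves=[
    [[0,0,0],0],
    [[0,0,0],0],
    [[0,0,0],0],
    [[0,0,0],0],
    [[0,0,0],0],
  ],
  hand=0,
)

```text
time_s: 14.23
tcp_pos: [0.5278, -0.2732, 0.1112]
ee_rot: [[0.258, -0.966, 0.0], [-0.966, -0.258, -0.0], [0.0, -0.0, -1.0]]
wrist_force: [0.5, 0.1, 0.5]
gripper_width: 0.391
gripper_force: 0.0
```

>>> apply_moves(
  moves=[
    [[0,0,0],0],
    [[0,0,0],0],
    [[0,0,0],0],
    [[0,0,0],0],
    [[0,0,0],0],
  ],
)

```text
time_s: 14.65
tcp_pos: [0.5278, -0.2732, 0.111]
ee_rot: [[0.258, -0.966, -0.0], [-0.966, -0.258, 0.0], [-0.0, 0.0, -1.0]]
wrist_force: [-1.2, -0.9, -0.0]
gripper_width: 0.276
gripper_force: 30.0
```

```bash
python3 st.py
```

```text
14.65 [ 0.5278 -0.2732  0.111 ] x ang -75.04238257003836 y ang -165.04238248877536 tilt [-0.  0. -1.] [-11.7679  24.8205 -12.5261  -0.0019 -52.6562  26.7267] [-1.2245 -0.8695 -0.0492] [ 0.0181  0.0766 -0.0084] 0.2758712879909926 29.978205556981266
rel face n,t -0.25901372182348165 0.12753216999086928
```

>>> apply_moves(
  moves=[
    [[0,0,-0.01],0],
    [[0,0,-0.03],0],
    [[0,0,-0.03],0],
    [[0,0,-0.03],0],
    [[0,0,-0.03],0],
  ],
)

```text
time_s: 15.07
tcp_pos: [0.5273, -0.2731, 0.2428]
ee_rot: [[0.258, -0.966, -0.0], [-0.966, -0.258, 0.0], [-0.0, 0.0, -1.0]]
wrist_force: [-0.3, -0.7, -0.8]
gripper_width: 0.276
gripper_force: 30.0
```

>>> apply_moves(
  moves=[
    [[0,0,0],6],
    [[0,0,0],6],
    [[0,0,0],6],
    [[0,0,0],6],
    [[0,0,0],6],
  ],
)

```text
time_s: 15.48
tcp_pos: [0.5274, -0.2731, 0.2415]
ee_rot: [[-0.265, -0.964, -0.0], [-0.964, 0.265, 0.0], [-0.0, 0.0, -1.0]]
wrist_force: [0.5, -0.8, -1.8]
gripper_width: 0.27
gripper_force: 30.0
```

>>> apply_moves(
  moves=[
    [[-0.015,0.006,0],0],
    [[-0.03,0.012,0],0],
    [[-0.035,0.014,0],0],
    [[-0.035,0.014,0],0],
    [[-0.035,0.014,0],0],
  ],
)

```text
time_s: 15.9
tcp_pos: [0.508, -0.1115, 0.2414]
ee_rot: [[-0.261, -0.965, -0.0], [-0.965, 0.261, 0.0], [-0.0, 0.0, -1.0]]
wrist_force: [0.7, 1.3, -1.3]
gripper_width: 0.276
gripper_force: 30.0
```

>>> apply_moves(
  moves=[
    [[-0.035,0.014,0],0],
    [[-0.035,0.014,0],0],
    [[-0.035,0.014,0],0],
    [[-0.035,0.014,0],0],
    [[-0.024,0.01,0],0],
  ],
)

```text
time_s: 16.32
tcp_pos: [0.4868, 0.0653, 0.2417]
ee_rot: [[-0.258, -0.966, 0.001], [-0.966, 0.258, 0.001], [-0.001, -0.0, -1.0]]
wrist_force: [-0.0, -0.4, -1.5]
gripper_width: 0.27
gripper_force: 30.0
```

>>> apply_moves(
  moves=[
    [[-0.01,0.005,0],0],
    [[0,0,0],0],
    [[0,0,0],0],
    [[0,0,0],0],
  ],
)

```text
time_s: 16.65
tcp_pos: [0.4853, 0.0729, 0.2412]
ee_rot: [[-0.26, -0.966, -0.0], [-0.966, 0.26, -0.0], [0.0, 0.0, -1.0]]
wrist_force: [-0.5, 0.0, -2.1]
gripper_width: 0.275
gripper_force: 30.0
```

```bash
python3 st.py; cat > g.py <<'E'
from h import *
np.set_printoptions(precision=4,suppress=True)
S=imaging.capture("scene");D=imaging.capture("side");W=imaging.capture("wrist")
R=[]
for p,n in((S,"scene"),(D,"side")):
    q=[o for o in models.place_of(p,"driver_tip")]
    for o in q: print(n,o["confidence"],np.array(o["at"])*[560,420])
    print(n,"expect tip",proj(p,np.array(r.sense()["tcp_pos"])-[0,0,.098]),"cam",proj(p,[.4855,.0755,.038]))
for o in models.place_of(W,"driver_tip")+models.place_of(W,"cam_slot"): print("w",o["confidence"],np.array(o["at"])*[560,420],atz(*wray(W,o["at"]),.029))
c=lambda p,u,v:cv2.resize(p["frame"][v-50:v+50,u-33:u+33],(396,600),interpolation=cv2.INTER_CUBIC)
t=np.array(r.sense()["tcp_pos"])-[0,0,.08]
cv2.imwrite("pics/g1.png",np.hstack([c(p,*proj(p,t).astype(int)) for p in(S,D)]))
E
python3 g.py
```

```text
16.65 [0.4853 0.0729 0.2412] x ang -105.09022209779273 y ang 164.9097755539547 tilt [ 0.0003  0.0001 -1.    ] [ 27.5474   8.0473 -16.0695   0.0088 -65.9008 -42.6412] [-0.4586  0.0467 -2.0974] [ 0.0316  0.0507 -0.0103] 0.2746904936635051 29.994642972014844
rel face n,t 0.06575677564738974 0.0005176146063859341
scene 0.74 [352.128 165.69 ]
scene 0.53 [331.408 182.616]
scene 0.44 [418.992 179.088]
scene expect tip [330.502  182.3978] cam [327.4367 215.4982]
side 0.69 [383.88  165.018]
side 0.48 [321.608 198.492]
side expect tip [319.6679 196.7761] cam [317.1792 222.6287]
w 0.95 [279.608 212.688] [0.4951 0.1011 0.029 ]
w 0.56 [84.784  3.108] [ 0.6701 -0.2447  0.029 ]
w 0.93 [284.424 189.   ] [0.4821 0.0749 0.029 ]
```

View pics/g1.png

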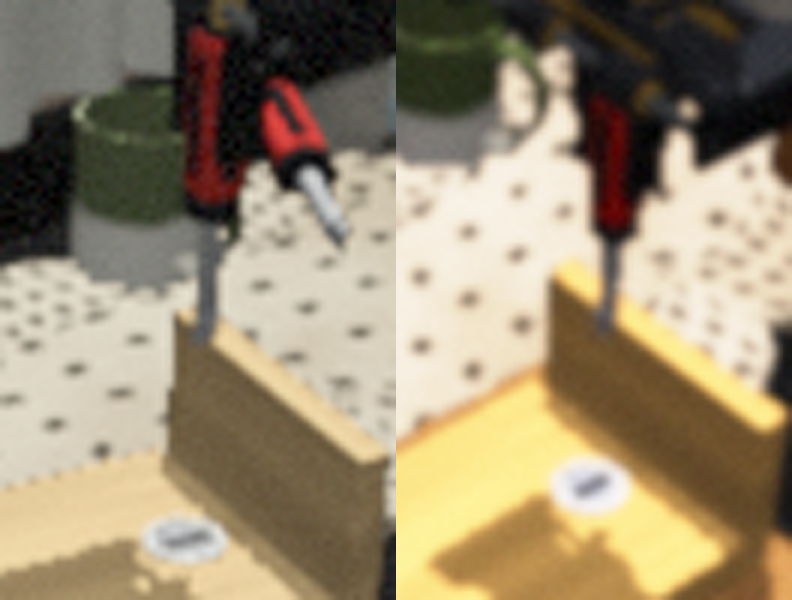

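```bash
cat > k.py <<'E'
from h import *
W=imaging.capture("wrist")
for o in models.cut_out(W,"screwdriver"):
    e=np.array(o["extent"])*[560,420,560,420];print(o["confidence"],e)
    if 200<e[0]<320:
        m=o["region"]
        for v in np.flatnonzero(m.any(1)): c=np.flatnonzero(m[v]);print(v,c.min(),c.max())
g=cv2.cvtColor(W["frame"],cv2.COLOR_BGR2GRAY)
for v in range(200,226,2): print(v,g[v,266:296])
E
python3 k.py
```

```text
0.93 [ 0.784  0.    92.68  12.684]
0.92 [234.808   0.     38.304  34.02 ]
0 238 266
1 239 267
2 239 267
3 239 267
4 239 268
5 240 268
6 240 269
7 240 269
8 241 270
9 241 270
10 241 270
11 241 271
12 242 271
13 242 271
14 242 271
15 243 271
16 243 271
17 244 271
18 244 271
19 244 271
20 245 271
21 245 271
22 246 271
23 246 272
24 247 272
25 247 272
26 248 271
27 249 271
28 250 270
29 250 269
30 251 268
31 252 267
32 253 265
33 255 262
0.73 [254.016 205.38   57.904 117.39 ]
206 281 282
207 280 283
208 280 283
209 279 284
210 278 285
211 277 286
212 276 287
213 276 287
214 275 288
215 275 288
216 275 289
217 275 289
218 275 289
219 275 288
220 275 289
221 274 290
222 272 292
223 270 293
224 269 295
225 268 296
226 267 298
227 266 299
228 265 299
229 264 300
230 263 300
231 263 301
232 263 301
233 263 302
234 262 302
235 262 302
236 262 303
237 262 303
238 261 303
239 261 303
240 260 303
241 260 303
242 260 303
243 259 303
244 259 303
245 259 303
246 260 303
247 260 303
248 259 303
249 259 303
250 259 304
251 259 304
252 259 304
253 259 304
254 258 305
255 258 305
256 258 305
257 258 305
[... 1407 characters left out ...]
 88  91  88  84
  83  83 103 124 152 181 201 205 201 199 201 208]
216 [231 233 231 222 193 156 145 141 149 152 122  83  77  83  80  78  77  69
  75  70  71  85 108 129 148 154 145 143 148 155]
218 [231 232 230 222 200 163 148 142 142 139 106  70  62  62  63  61  61  62
  64  64  67  77  96 112 127 132 137 138 143 143]
220 [231 232 231 223 199 158 135 119 106  84  53  34  20  28  23  19  32  31
  34  32  39  43  56  73  94 110 125 135 141 144]
222 [230 226 214 182 130  84  65  48  35  23  20  18  19  25  21  19  15  14
  14  22  16  18  22  24  28  52  77  95 118 141]
224 [211 171 118  72  34  20  19  21  19  26  27  28  31  33  31  31  34  30
  27  30  27  28  27  26  32  19  19  30  51  82]
```

```bash
cat > k.py <<'E'
from h import *
np.set_printoptions(precision=4,suppress=True)
W=imaging.capture("wrist");s=r.sense();R=np.array(s["ee_rot"]);p=np.array(s["tcp_pos"])
f=lambda u,v:(u/560,v/420)
z=p[2]-.098
for n,q in(("mid",(279.6,212.7)),("corner",(281.8,205.5))):
    X=atz(*wray(W,f(*q)),z);print(n,X,"in tool",R.T@(X-p))
g=W["frame"].astype(int).min(2)
S=imaging.capture("scene");D=imaging.capture("side")
a,b=ray(S,f(331.4,182.6)),ray(D,f(321.6,198.5));X,e=tri(a,b);print("ext tip",X,e,R.T@(X-p));print(p)
for pt in("cam_slot",):
    for P,fn in((S,ray),(D,ray),(W,wray)):
        for o in models.place_of(P,pt)[:2]: print(o["confidence"],atz(*fn(P,o["at"]),.029))
E
python3 k.py
```

```text
mid [0.4867 0.073  0.143 ] in tool [ 0.0002 -0.0014  0.098 ]
corner [0.4833 0.0675 0.143 ] in tool [0.0063 0.0004 0.098 ]
ext tip [0.471  0.0855 0.1527] [np.float64(0.0002039573361314459), np.float64(0.0002039573361312204)] [-0.0078  0.017   0.0883]
[0.4854 0.0735 0.241 ]
0.56 [0.4828 0.0602 0.029 ]
0.39 [0.481  0.0734 0.029 ]
0.94 [0.4825 0.0722 0.029 ]
```

>>> apply_moves(
  moves=[
    [[-0.002,0,0.01],0],
    [[0,0,0.03],0],
    [[0,0,0.03],0],
    [[0,0,0.02],0],
    [[0,0,0.005],0],
  ],
)

```text
time_s: 17.82
tcp_pos: [0.483, 0.0747, 0.1418]
ee_rot: [[-0.26, -0.966, -0.008], [-0.966, 0.26, -0.003], [0.005, 0.007, -1.0]]
wrist_force: [-0.1, -0.5, -2.2]
gripper_width: 0.274
gripper_force: 30.0
```

>>> apply_moves(
  moves=[
    [[0,0,0],0],
    [[0,0,0],0],
    [[0,0,0.003],0],
    [[0,0,0.003],0],
    [[0,0,0.003],0],
  ],
)

```text
time_s: 18.23
tcp_pos: [0.4865, 0.076, 0.1378]
ee_rot: [[-0.26, -0.966, 0.002], [-0.966, 0.26, 0.001], [-0.002, -0.002, -1.0]]
wrist_force: [-0.2, -0.4, -0.9]
gripper_width: 0.272
gripper_force: 30.0
```

```bash
python3 st.py
```

```text
18.2333 [0.4865 0.076  0.1378] x ang -105.04230789947334 y ang 164.95751823400067 tilt [-0.0017 -0.0018 -1.    ] [ 27.8124  13.9727 -24.8631   0.0005 -51.0228 -42.8551] [-0.1714 -0.3917 -0.8892] [ 0.0189  0.1103 -0.006 ] 0.2722323432145095 29.994699039962143
rel face n,t 0.06904381150410284 0.0008908504024112071
```

>>> apply_moves(
  moves=[
    [[0,0,0.001],0],
    [[0,0,0.002],0],
    [[0,0,0.002],0],
    [[0,0,0.002],0],
    [[0,0,0],0],
  ],
)

```text
time_s: 18.65
tcp_pos: [0.4856, 0.0755, 0.1296]
ee_rot: [[-0.26, -0.966, -0.001], [-0.966, 0.26, -0.0], [0.001, 0.001, -1.0]]
wrist_force: [-0.1, -0.7, -1.1]
gripper_width: 0.277
gripper_force: 30.0
```

>>> apply_moves(
  moves=[
    [[0,0,0.001],0],
    [[0,0,0.001],0],
    [[0,0,0],0],
    [[0,0,0],0],
  ],
)

```text
time_s: 18.98
tcp_pos: [0.4859, 0.0756, 0.128]
ee_rot: [[-0.26, -0.966, -0.0], [-0.966, 0.26, -0.0], [0.0, 0.0, -1.0]]
wrist_force: [0.8, 0.2, -1.7]
gripper_width: 0.277
gripper_force: 30.0
```

```bash
python3 st.py
```

```text
18.9833 [0.4859 0.0756 0.128 ] x ang -105.04157279310768 y ang 164.95842701901088 tilt [ 0.      0.0001 -1.    ] [ 27.8119  14.6828 -25.5783  -0.0008 -49.7436 -42.853 ] [ 0.8253  0.2449 -1.7231] [-0.0082 -0.0049 -0.1183] 0.2765849730032893 29.994632927700877
rel face n,t 0.06858644774907001 0.0003840127175401206
```

>>> apply_moves(
  moves=[
    [[0,0,0],5],
    [[0,0,0],5],
    [[0,0,0],5],
    [[0,0,0],5],
    [[0,0,0],5],
  ],
)

```text
time_s: 19.4
tcp_pos: [0.4859, 0.0757, 0.1281]
ee_rot: [[-0.646, -0.763, 0.0], [-0.763, 0.646, -0.0], [-0.0, -0.0, -1.0]]
wrist_force: [-0.9, -0.2, -1.9]
gripper_width: 0.274
gripper_force: 30.0
```

```bash
python3 st.py
```

```text
19.4 [0.4859 0.0757 0.1281] x ang -130.2719434338989 y ang 139.72805651411286 tilt [-0. -0. -1.] [ 27.8155  14.6739 -25.5751   0.0025 -49.749  -68.089 ] [-0.9263 -0.2379 -1.8538] [0.0111 0.0346 0.0782] 0.2742879732665554 29.990760977379978
rel face n,t 0.06861474749651364 0.0003918157906640171
```

>>> apply_moves(
  moves=[
    [[0,0,0],5],
    [[0,0,0],5],
    [[0,0,0],5],
    [[0,0,0],5],
    [[0,0,0],5],
  ],
)

```text
time_s: 19.82
tcp_pos: [0.4859, 0.0755, 0.1281]
ee_rot: [[-0.908, -0.418, 0.0], [-0.418, 0.908, -0.0], [-0.0, -0.0, -1.0]]
wrist_force: [0.4, -0.9, -2.1]
gripper_width: 0.275
gripper_force: 30.0
```

>>> apply_moves(
  moves=[
    [[0,0,0],5],
    [[0,0,0],5],
    [[0,0,0],5],
    [[0,0,0],5],
    [[0,0,0],5],
  ],
)

```text
time_s: 20.23
tcp_pos: [0.4859, 0.0753, 0.1281]
ee_rot: [[-1.0, 0.004, -0.0], [0.004, 1.0, -0.001], [0.0, -0.001, -1.0]]
wrist_force: [0.9, -1.2, -1.3]
gripper_width: 0.274
gripper_force: 30.0
```

```bash
python3 st.py
```

```text
20.2333 [0.4859 0.0753 0.1281] x ang 179.74952970100853 y ang 89.74953131610275 tilt [ 0.     -0.0007 -1.    ] [  27.797    14.6791  -25.5843    0.0472  -49.7584 -118.078 ] [ 0.8773 -1.1669 -1.3324] [-0.4835 -0.1776  0.129 ] 0.2744451605287567 29.992828604299575
rel face n,t 0.06828978720186674 0.0005281115750065055
```

Turned 75°; continue until the moment shows the stop.

>>> apply_moves(
  moves=[
    [[0,0,0],4],
    [[0,0,0],4],
    [[0,0,0],3],
    [[0,0,0],2],
    [[0,0,0],0],
  ],
)

```text
time_s: 20.65
tcp_pos: [0.4859, 0.0753, 0.1281]
ee_rot: [[-0.974, 0.226, -0.0], [0.226, 0.974, -0.001], [-0.0, -0.001, -1.0]]
wrist_force: [0.1, -1.2, -1.0]
gripper_width: 0.276
gripper_force: 30.0
```

```bash
python3 st.py
```

```text
20.65 [0.4859 0.0753 0.1281] x ang 166.94718244334186 y ang 76.94718123848246 tilt [-0.     -0.0007 -1.    ] [  27.7972   14.6768  -25.5846    0.0398  -49.7625 -130.8757] [ 0.1022 -1.1691 -1.0054] [-0.6076 -0.0958 -0.0217] 0.2763472339044032 29.995102195534855
rel face n,t 0.06828809923788974 0.0004794836130186386
```

>>> apply_moves(
  moves=[
    [[0,0,0],3],
    [[0,0,0],3],
    [[0,0,0],3],
    [[0,0,0],0],
    [[0,0,0],0],
  ],
)

```text
time_s: 21.07
tcp_pos: [0.4858, 0.0753, 0.1281]
ee_rot: [[-0.928, 0.373, -0.0], [0.373, 0.928, -0.001], [-0.0, -0.001, -1.0]]
wrist_force: [0.1, -2.0, -1.4]
gripper_width: 0.271
gripper_force: 30.0
```

```bash
python3 st.py; cat > m.py <<'E'
from h import *
np.set_printoptions(precision=4,suppress=True)
W=imaging.capture("wrist")
for t,z in(("panel_face",.07),("cam_slot",.029)):
    for o in models.place_of(W,t): print(t,o["confidence"],atz(*wray(W,o["at"]),z))
print(r.sense()["moment"],r.sense()["effort"])
E
python3 m.py
```

```text
21.0667 [0.4858 0.0753 0.1281] x ang 158.07883386946202 y ang 68.0788333079755 tilt [-0.     -0.0007 -1.    ] [  27.7971   14.6773  -25.5869    0.0337  -49.7649 -139.74  ] [ 0.1149 -2.0156 -1.4377] [-0.7731 -0.1713  0.1063] 0.2711583465823812 29.99429538147524
rel face n,t 0.06827437781082002 0.0004279709691285098
cam_slot 0.57 [0.4852 0.0758 0.029 ]
[-0.9777 -0.1897  0.0004] [  1.0993 -29.585   16.1524   2.8627   0.2246  -0.0504]
```

>>> apply_moves(
  moves=[
    [[0,0,0],2],
    [[0,0,0],2],
    [[0,0,0],2],
    [[0,0,0],0],
    [[0,0,0],0],
  ],
)

```text
time_s: 21.63
tcp_pos: [0.4858, 0.0754, 0.1281]
ee_rot: [[-0.883, 0.469, -0.0], [0.469, 0.883, -0.001], [0.0, -0.001, -1.0]]
wrist_force: [0.1, -2.6, -0.4]
gripper_width: 0.278
gripper_force: 30.0
```

```bash
cat > m.py <<'E'
from h import *
np.set_printoptions(precision=3,suppress=True)
M=[]
for i in range(8): imaging.capture("side"); s=r.sense();M.append(np.r_[s["wrist_force"],s["moment"]])
print(np.mean(M,0),np.std(M,0),s["joints"])
E
python3 m.py
```

```text
[ 0.365 -3.108 -0.401 -1.377 -0.12   0.077] [0.277 0.647 0.714 0.094 0.042 0.018] [  27.804   14.677  -25.589    0.017  -49.767 -145.842]
```

>>> apply_moves(
  moves=[
    [[0,0,0],2],
    [[0,0,0],2],
    [[0,0,0],0],
    [[0,0,0],0],
  ],
)

```text
time_s: 22.37
tcp_pos: [0.4857, 0.0754, 0.128]
ee_rot: [[-0.848, 0.53, -0.001], [0.53, 0.848, -0.001], [0.0, -0.001, -1.0]]
wrist_force: [0.5, -4.3, 0.4]
gripper_width: 0.269
gripper_force: 30.0
```

```bash
python3 m.py
```

```text
[-0.381 -4.318  0.358 -1.802  0.073  0.125] [0.457 0.388 0.521 0.079 0.054 0.032] [  27.806   14.677  -25.591    0.009  -49.77  -149.844]
```

>>> apply_moves(
  moves=[
    [[0,0,0],-4],
    [[0,0,0],-4],
    [[0,0,0],0],
    [[0,0,-0.005],0],
    [[0,0,-0.01],0],
  ],
)

```text
time_s: 23.18
tcp_pos: [0.4855, 0.0764, 0.1421]
ee_rot: [[-0.912, 0.41, -0.001], [0.41, 0.912, 0.002], [0.002, 0.001, -1.0]]
wrist_force: [-0.3, -0.1, -1.2]
gripper_width: 0.27
gripper_force: 30.0
```

>>> apply_moves(
  moves=[
    [[0,0,-0.02],0],
    [[0,0,-0.03],0],
    [[0,0,-0.03],0],
    [[0,0,-0.02],0],
    [[0,0,0],0],
  ],
)

```text
time_s: 23.6
tcp_pos: [0.4893, 0.0779, 0.2487]
ee_rot: [[-0.913, 0.408, 0.013], [0.408, 0.913, 0.007], [-0.009, 0.011, -1.0]]
wrist_force: [0.6, -0.3, -0.9]
gripper_width: 0.272
gripper_force: 30.0
```

>>> apply_moves(
  moves=[
    [[0,0,0],-7.1],
    [[0,0,0],-7.1],
    [[0,0,0],-7.1],
    [[0,0,0],-7.1],
    [[0,0,0],-7.1],
  ],
)

```text
time_s: 24.02
tcp_pos: [0.4859, 0.0768, 0.2423]
ee_rot: [[-0.979, -0.203, 0.0], [-0.203, 0.979, 0.003], [-0.001, 0.002, -1.0]]
wrist_force: [0.1, -0.2, -1.5]
gripper_width: 0.273
gripper_force: 30.0
```

>>> apply_moves(
  moves=[
    [[0,0,0],-7.1],
    [[0,0,0],-7.1],
    [[0,0,0],-7.1],
    [[0,0,0],-7.1],
    [[0,0,0],-7.1],
  ],
)

```text
time_s: 24.43
tcp_pos: [0.4859, 0.0768, 0.2423]
ee_rot: [[-0.679, -0.734, 0.0], [-0.734, 0.679, 0.003], [-0.002, 0.002, -1.0]]
wrist_force: [0.3, 0.6, -1.5]
gripper_width: 0.279
gripper_force: 30.0
```

>>> apply_moves(
  moves=[
    [[0,0,0],-7.1],
    [[0,0,0],-7.1],
    [[0,0,0],-7.1],
    [[0,0,0],-7.1],
    [[0,0,0],0],
  ],
)

```text
time_s: 24.85
tcp_pos: [0.4859, 0.0767, 0.2424]
ee_rot: [[-0.252, -0.968, 0.0], [-0.968, 0.252, 0.002], [-0.002, 0.0, -1.0]]
wrist_force: [0.1, 0.0, -2.0]
gripper_width: 0.27
gripper_force: 30.0
```

```bash
python3 st.py; cat > q.py <<'E'
from d import *
np.set_printoptions(precision=4,suppress=True)
W=imaging.capture("wrist")
for t,z in(("panel_face",.07),("cam_slot",.029),("driver_tip",.143)):
    for o in models.place_of(W,t): print(t,o["confidence"],np.array(o["at"])*[560,420],atz(*wray(W,o["at"]),z))
for o in models.cut_out(W,"screwdriver"):
    e=np.array(o["extent"])*[560,420,560,420]
    if 200<e[0]<320 and e[1]>100:
        m=o["region"]
        for v in np.flatnonzero(m.any(1))[:12]: c=np.flatnonzero(m[v]);print(v,c.min(),c.max())
# dark slot orientation on the disc (bright grey ring, z=.038)
a=cv2.cvtColor(rect(W,.038,.4715,.4995,.0615,.0895,.0002),cv2.COLOR_BGR2GRAY)
a=cv2.resize(a,(35,35),interpolation=cv2.INTER_AREA)
for row in a: print(" ".join("%3d"%v for v in row))
E
python3 q.py
```

```text
24.85 [0.4859 0.0767 0.2424] x ang -104.59962959870828 y ang 165.40040692034245 tilt [-0.0021  0.0003 -1.    ] [ 27.8559   8.0932 -15.7888  -0.1115 -66.048  -42.4103] [ 0.0633  0.0456 -1.9941] [-0.0029  0.0887 -0.0112] 0.2704080933785373 29.992187542375177
rel face n,t 0.06962215424809517 0.00018759404655448522
panel_face 0.61 [281.12  144.186] [0.4727 0.0259 0.07  ]
panel_face 0.19 [73.528 73.584] [ 0.6838 -0.1284  0.07  ]
cam_slot 0.66 [282.912 186.816] [0.4838 0.0768 0.029 ]
driver_tip 0.78 [279.496 212.016] [0.4873 0.0763 0.143 ]
206 281 282
207 280 283
208 280 283
209 279 284
210 278 285
211 277 286
212 276 287
213 275 288
214 275 288
215 274 289
216 274 289
217 274 289
243 246 248 249 248 248 246 242 234 228 229 231 233 235 233 231 231 232 232 232 230 229 229 233 239 243 245 247 248 249 249 249 247 243 238
246 248 248 248 247 246 242 236 227 221 221 224 227 228 227 225 225 226 227 227 225 222 222 226 232 236 239 243 246 247 248 248 248 246 243
247 248 247 245 243 241 236 230 225 221 220 223 225 223 219 214 212 215 219 220 220 219 220 223 227 229 231 236 241 245 247 248 249 248 
[... 3783 characters left out ...]

248 246 242 237 233 230 229 229 225 215 203 186 176 182 199 215 223 223 212 199 196 206 221 228 231 232 232 232 235 239 241 243 246 248 247
248 248 245 241 237 233 231 230 228 222 209 190 178 182 196 209 217 218 210 203 205 214 224 228 231 232 232 234 237 241 245 247 248 249 248
248 249 248 245 241 237 234 231 228 224 210 192 178 174 182 192 202 209 210 211 215 221 228 230 232 233 234 238 242 244 248 249 248 248 245
246 248 248 247 245 242 239 235 229 224 215 198 180 169 170 178 192 206 217 221 223 228 232 235 236 236 238 242 245 247 249 249 247 245 239
243 246 248 248 248 246 244 241 236 230 225 213 196 181 178 186 200 216 225 230 232 235 237 239 240 241 243 245 247 249 249 247 245 240 230
```

>>> apply_moves(
  moves=[
    [[0.015,-0.006,0],0],
    [[0.03,-0.012,0],0],
    [[0.035,-0.014,0],0],
    [[0.035,-0.014,0],0],
    [[0.035,-0.014,0],0],
  ],
)

```text
time_s: 25.52
tcp_pos: [0.5061, -0.0859, 0.2431]
ee_rot: [[-0.254, -0.967, 0.001], [-0.967, 0.254, 0.0], [-0.001, -0.001, -1.0]]
wrist_force: [1.1, 1.1, -1.4]
gripper_width: 0.277
gripper_force: 30.0
```

>>> apply_moves(
  moves=[
    [[0.035,-0.014,0],0],
    [[0.035,-0.014,0],0],
    [[0.035,-0.014,0],0],
    [[0.035,-0.014,0],0],
    [[0.025,-0.009,0],0],
  ],
)

```text
time_s: 25.93
tcp_pos: [0.5274, -0.2636, 0.2427]
ee_rot: [[-0.256, -0.967, 0.0], [-0.967, 0.256, -0.0], [0.0, -0.0, -1.0]]
wrist_force: [1.1, -0.0, -0.6]
gripper_width: 0.273
gripper_force: 30.0
```

>>> apply_moves(
  moves=[
    [[0.013,-0.004,0],-5.9],
    [[0,0,0],-5.9],
    [[0,0,0],-5.9],
    [[0,0,0],-5.9],
    [[0,0,0],-5.9],
  ],
)

```text
time_s: 26.35
tcp_pos: [0.5278, -0.2745, 0.2426]
ee_rot: [[0.259, -0.966, -0.0], [-0.966, -0.259, 0.0], [-0.0, 0.0, -1.0]]
wrist_force: [-0.4, 0.5, -1.5]
gripper_width: 0.274
gripper_force: 30.0
```

>>> apply_moves(
  moves=[
    [[0,0,0],0],
    [[0,0,0],0],
    [[0,0,0],0],
    [[0,0,0],0],
  ],
)

```text
time_s: 26.68
tcp_pos: [0.5278, -0.2742, 0.243]
ee_rot: [[0.255, -0.967, -0.0], [-0.967, -0.255, 0.0], [-0.0, -0.0, -1.0]]
wrist_force: [1.0, 0.4, -1.3]
gripper_width: 0.271
gripper_force: 30.0
```

```bash
cat >> st.py <<'E'
g=np.array([.5278,-.2732,.111]);print("to grasp pose, tool axes",R.T@(g-p))
E
python3 st.py
```

```text
26.6833 [ 0.5278 -0.2742  0.243 ] x ang -75.24800057064053 y ang -165.2480006348234 tilt [-0.0001 -0.     -1.    ] [-11.8745  18.3388  -2.1121  -0.0052 -69.5507  26.6283] [ 0.9818  0.383  -1.3001] [ 0.0388  0.11   -0.0569] 0.2712425193192811 29.99461204279214
rel face n,t -0.2600506577944864 0.12778301559211616
to grasp pose, tool axes [-0.001  -0.0003  0.132 ]
```

Within 1 mm of the grasp axis. Lower by 0.13, slowly at the end.

>>> apply_moves(
  moves=[
    [[-0.001,0,0.02],0],
    [[0,0,0.02],0],
    [[0,0,0.015],0],
    [[0,0,0],0],
    [[0,0,0.015],0],
  ],
)

```text
time_s: 27.1
tcp_pos: [0.5292, -0.2742, 0.1755]
ee_rot: [[0.256, -0.967, 0.004], [-0.967, -0.256, -0.003], [0.004, -0.004, -1.0]]
wrist_force: [0.4, 0.9, -0.8]
gripper_width: 0.271
gripper_force: 30.0
```

>>> apply_moves(
  moves=[
    [[0,0,0.015],0],
    [[0,0,0.015],0],
    [[0,0,0.015],0],
    [[0,0,0.01],0],
    [[0,0,0.004],0],
  ],
)

```text
time_s: 27.52
tcp_pos: [0.5272, -0.2733, 0.1131]
ee_rot: [[0.256, -0.967, -0.002], [-0.967, -0.256, 0.0], [-0.001, 0.001, -1.0]]
wrist_force: [-0.5, -0.3, -1.1]
gripper_width: 0.271
gripper_force: 30.0
```

>>> apply_moves(
  moves=[
    [[0,0,0.001],0],
    [[0,0,0.001],0],
    [[0,0,0],0],
    [[0,0,0],0],
    [[0,0,0],0],
  ],
)

```text
time_s: 27.93
tcp_pos: [0.528, -0.2735, 0.1128]
ee_rot: [[0.256, -0.967, 0.001], [-0.967, -0.256, -0.0], [0.001, -0.001, -1.0]]
wrist_force: [-0.8, -0.5, -1.4]
gripper_width: 0.272
gripper_force: 30.0
```

```bash
python3 st.py
```

```text
27.9333 [ 0.528  -0.2735  0.1128] x ang -75.14076044431873 y ang -165.1407016370451 tilt [ 0.0008 -0.0013 -1.    ] [-11.7889  24.6865 -12.4417   0.0093 -52.7852  26.6426] [-0.8427 -0.479  -1.3667] [-0.0325  0.1852  0.0341] 0.2720553053841797 29.99459870159626
rel face n,t -0.25926133267727086 0.1277551124782875
to grasp pose, tool axes [-0.0003  0.0001  0.0018]
```

>>> apply_moves(
  moves=[
    [[0,0,0.001],0],
    [[0,0,0],0],
    [[0,0,0],0],
  ],
)

```text
time_s: 28.18
tcp_pos: [0.5275, -0.2734, 0.1111]
ee_rot: [[0.256, -0.967, 0.0], [-0.967, -0.256, -0.0], [0.0, -0.0, -1.0]]
wrist_force: [-0.6, 0.4, -1.2]
gripper_width: 0.27
gripper_force: 30.0
```

>>> apply_moves(
  moves=[
    [[0,0,0],0],
    [[0,0,0],0],
    [[0,0,0],0],
    [[0,0,0],0],
    [[0,0,0],0],
  ],
  hand=0.06,
)

```text
time_s: 28.6
tcp_pos: [0.5276, -0.2734, 0.1112]
ee_rot: [[0.256, -0.967, 0.0], [-0.967, -0.256, -0.0], [0.0, -0.0, -1.0]]
wrist_force: [-1.0, 0.5, -0.3]
gripper_width: 0.569
gripper_force: 0.0
```

>>> apply_moves(
  moves=[
    [[0,0,0],0],
    [[0,0,0],0],
    [[0,0,-0.01],0],
    [[0,0,-0.02],0],
    [[0,0,-0.03],0],
  ],
)

```text
time_s: 29.02
tcp_pos: [0.5259, -0.2728, 0.1697]
ee_rot: [[0.256, -0.967, -0.006], [-0.967, -0.256, 0.002], [-0.003, 0.005, -1.0]]
wrist_force: [0.0, 0.2, -0.2]
gripper_width: 0.687
gripper_force: 0.0
```

>>> apply_moves(
  moves=[
    [[0,0,-0.03],0],
    [[0,0,-0.03],0],
    [[-0.03,0,0],0],
    [[-0.035,0,0],0],
    [[0,0,0],0],
  ],
)

```text
time_s: 29.43
tcp_pos: [0.5095, -0.2072, 0.2328]
ee_rot: [[0.259, -0.966, 0.002], [-0.966, -0.259, 0.001], [-0.001, -0.002, -1.0]]
wrist_force: [-1.1, 0.2, -0.2]
gripper_width: 0.688
gripper_force: 0.0
```

>>> apply_moves(
  moves=[
    [[0,0,0],0],
    [[0,0,0],0],
    [[0,0,0],0],
  ],
)

```text
time_s: 29.68
tcp_pos: [0.5111, -0.2111, 0.2313]
ee_rot: [[0.256, -0.967, 0.0], [-0.967, -0.256, -0.0], [0.0, -0.0, -1.0]]
wrist_force: [0.4, 0.2, -0.1]
gripper_width: 0.686
gripper_force: 0.0
```

```bash
python3 st.py; python3 e.py 2>/dev/null; cat > v.py <<'E'
from d import *
W=imaging.capture("wrist")
for z in(.165,.16):
    a=rect(W,z,.50,.56,-.30,-.24,.0002).astype(int)
    m=((a[...,2]>120)&(a[...,1]<70)&(a[...,0]<70)).astype(np.uint8)
    h=cv2.convexHull(np.argwhere(m)[:,::-1].astype(np.int32));c,s,an=cv2.minAreaRect(h)
    print(an,"x",.56-c[1]*.0002,"y",-.24-c[0]*.0002,np.array(s)*.0002)
for n in("scene","side"):
    p=imaging.capture(n)
    for t in("screwdriver","mug","lemon"):
        for o in models.cut_out(p,t): print(n,t,round(o["confidence"],2),np.round(np.array(o["extent"])*[560,420,560,420],1))
E
python3 v.py
```

```text
29.6833 [ 0.5111 -0.2111  0.2313] x ang -75.1666332900601 y ang -165.1666280461227 tilt [ 0.0004 -0.0002 -1.    ] [ -5.6312  14.6597  -9.0232   0.0174 -66.2966  20.4576] [ 0.4042  0.201  -0.0707] [0.0025 0.1767 0.0316] 0.6863137011611554 0.0
rel face n,t -0.20295530425602654 0.09595365884207986
to grasp pose, tool axes [ 0.0643 -0.0002  0.1203]
(166.97512817382812, 163.90663146972656) (114.8531265258789, 117.7518310546875) 75.0685806274414 x 0.5272186737060547 y -0.2733950256347656 [0.02297063 0.02355037]
(166.51153564453125, 164.04229736328125) (117.5257568359375, 120.42005157470703) 74.74488067626953 x 0.5271915405273438 y -0.27330230712890624 [0.02350515 0.02408401]
74.05460357666016 x 0.5274094360351563 y -0.27328302307128904 [0.02282933 0.02329635]
74.05460357666016 x 0.5273660400390625 y -0.2731811340332031 [0.02335129 0.02379085]
scene screwdriver 0.82 [390.9 133.5  12.6  33.4]
scene screwdriver 0.8 [335.1 140.5  21.2  22.7]
scene mug 0.69 [307.6 141.   32.1  31.9]
scene lemon 0.79 [135.2 285.4  28.1  25.1]
side screwdriver 0.75 [358.  130.4  12.   25. ]
side screwdriver 0.58 [355.9 165.4  28.9  34.8]
side screwdriver 0.49 [301.6 129.1  21.4  27.7]
side lemon 0.74 [178.8 328.6  22.3  28.3]
side lemon 0.37 [350.1 140.9  32.8  37.3]
```

Screwdriver stands upright in its hole at the original position, mug and lemon unmoved, cam at its stop, panel tight.

```bash
python3 -c "
from station import r
print(r.finish_job())"
```

```text
the job is handed in; nothing more can be done
None
```

I handed the job in at about 30 s: the panel is drawn in tight, the cam is turned about 84° (to its stop), the screwdriver is back upright in its hole, and the mug and lemon look unmoved in the camera views; no verdict came back.

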